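# Complete and clamp a matched row of stone boxes

### The arm

A 6-joint arm with a two-finger parallel gripper is mounted at the origin on the work surface. World frame = base frame: x ahead of the robot, y to its left, z up, the work surface at z = 0. Lengths are in m, angles in degrees, forces in N, time in s.
With the tool pointing down it reaches from about 0.4 to 0.825 m from the base axis. Payload 7 kg.
Tool frame: the origin (TCP) lies between the finger pads, 19 mm behind the fingertips; this is the grasp point; z points along the fingers, y is the line along which they close (so a half turn about z gives the same grasp; the last joint's range is limited). The gripper opens to 88 mm and grips with 3 to 60 N. Pads are 19 mm wide; open, the fingers measure 130 mm over their backs; the gripper's body (78 mm by 193 mm) begins 47 mm behind the grasp point.
Start: joints at [85.376, 20.546, 0.682, 0, -70.136, -16.507], TCP at [0.243, 0.63, 0.245] pointing down, gripper open.
Joint ranges: [-176.03, 176.03], [-82.01, 121.73], [-58.28, 71.71], [-173.87, 95.51], [-174.79, -0.11], [-173.66, 173.66]. Speed limits (degrees/s): [136.94, 136.94, 172.46, 180, 180, 180].

### API

Orientations are given as [roll, pitch, yaw] about the fixed x, y, z axes, in that order (R = Rz(yaw) Ry(pitch) Rx(roll)).
In Python, from bench import arm gives the robot as it stands.
- The arm moves only by the tool play_rows, never from a script. Its argument "commands" is a list of rows, each an object of numbers: "x", "y", "z": the shift along the world's x, y, z in cm; "rx", "ry", "rz": the turn, a rotation vector about the world's x, y, z in rad; "grip": the finger opening in cm, from 0 to 8.76. In form: [{"x": .., "y": .., "z": .., "rx": .., "ry": .., "rz": .., "grip": ..}, ...]. A call has 1 to 8 rows; each row is the pose to reach, as a shift and turn from the pose commanded when the call began; what a row does not reach only later rows make up. A row lasts 1/10 s, in which the tool goes at most 50 mm and 8.59 degrees, less where a joint would pass 70% of its speed; a pose out of reach is approached as far as the arm can. A call with a gripper value outside its range is refused whole. The fingers move at their own pace and stop on an object; "grip_force" is the grip in N (left out, the last holds). Time passes only in rows, so rows that repeat a pose let the fingers close. It gives the time, the measured TCP pose, the force, the opening and the grip force at its end, in the units of the state.
- arm.sense(): the state, without advancing time (a new reading comes with each control period).
- arm.snapshot(name): name is "side" or "top"; returns the picture (384x512x3 uint8, red, green, blue); there is no depth.
- arm.camera_params(name): a dict with "fx", "fy", "cx", "cy" (pixels), "position" and "orientation" of the camera in the world. Camera axes: x right, y down, z forward; pixel columns grow to the right and rows downward; lengths in m; the calibration is good to about 2 mm. A picture is of the moment at which its call begins. camera_params takes no time and is no camera call.
- arm.finish_job(): hands the job in; it is judged then, once.
Trained networks look in the newest picture that a camera, given by its name, has taken for a name from the list of things; names that differ only in an ending like _2 or _b are one class to them, and where a whole thing is asked for, a point or a joint stands for the part that bears it (a point fixed in the world has none). Each returns a list of dicts, best first, with "confidence" (0 to 1); they miss things now and then, are a little off and sometimes report something else, mostly with a low value. They report only what shows in the picture. A call takes as long as a camera call. They do not tell look-alikes from the thing itself.
- arm.find_in(camera, name): "point" ([x, y, z] in m, in the coordinates of the camera as it stood for that picture, good to about 4 mm: the middle of the surface that is visible of it).
- arm.cut_out(camera, name): "pixels" (384x512 bool, what is visible of it).
The state is a dict: "time_s": time; "q": joint angles; "joint_velocities": joint speeds; "tau": joint torques, N m; "position": TCP position; "eef_rot": TCP orientation; "wrist_force": force on the tool from outside, world axes, zero at the start; "torque": the same for the moment, N m; "gripper_width": finger opening in m; "grip_force": force on a finger pad.
Only numpy, scipy, OpenCV 4.12 (cv2) and the standard library are available. Lean on these libraries where they do the work, as an engineer would, in place of code of your own. Each camera call takes 0.05 s, during which the arm holds its last target. There are 200 camera calls.

### The job

Complete the matched set: take the box with the green stone out of the three-compartment bin and set it flat in the rack's channel, in the free space between the three boxes already there and the sliding stop. Then loosen the red clamp knob before moving the stop, slide the stop gently (the boxes are brittle) until its sprung orange plate presses the whole row together against the blue end block, and turn the knob clockwise until you feel it firmly tight, without forcing it, so that the stop stays there and keeps the row pressed once you let go. Leave the other two boxes in their compartments and disturb nothing else on the table.

Things in the scene. Friction and masses are not known exactly. Their poses are not given: they have to be found in the camera images.
- rack: Fixed aluminium plate 150 (x) x 360 (y) x 12 mm; origin under its centre. In its frame: channel along y centred on x = -30 mm, floor z = 12 mm, 53 mm wide between dark ribs 6 mm high; a blue end block (face at y = -160 mm, top z = 44 mm) closes it; a dark guide rail 20 mm wide runs along y at x = +45 mm.
- end_face (a point): Foot of the blue end block's inner face, on the channel floor, mid-channel; axes as the rack's. The row grows from here along +y.
- strip_start: Short steel band 18 x 125 mm on top of the guide rail, on which the clamp foot under the knob presses at the start; origin at its centre, on its top face, about 22.5 mm above the rack's underside.
- strip_end: Steel band 18 x 220 mm on the rail's part nearer the end block, on which the foot presses once the row is closed up; origin at its centre, on its top face, 20.5 to 23.3 mm above the rack's underside, so the knob may bite there earlier or later than at the start.
- stop (a joint): Grey stop block 50 x 50 mm on the rail, top 42 mm above the rack's underside, with an arm over the channel. 0 to 0.160 m; 0 = farthest from the end block, growing towards it (rack -y). Block centre at rack x = +45 mm, y = 130 mm - value. Slides with about 1.5 N when free; held fast when the clamp is tight.
- plate: Orange sprung plate, 38 wide x 5 x 26 mm high, on the stop's front, over the channel; origin at the centre of the bottom of its front face (the face that meets the last box), axes as the rack's. At rest its face stands at rack y = 94 mm - stop value; it gives up to 7 mm, at 2 N per mm.
- knob: Red wing knob on the stop, axis vertical: bar 46 mm long (own x), 14 mm thick (own y), 7 to 33 mm above its origin; origin at the hub's foot, 43 mm above the rack's underside. Clockwise from above tightens. Starts tight; free after 0.65 rad anticlockwise. Drags with 0.25 N m when free; past the bite it takes 0.05 N m more each 0.1 rad: firmly tight at 0.12 to 0.22 more, damaged above 0.25.
- knob_grip (a point): On the knob's axis, 26 mm above its origin: the height for the TCP when gripping the red bar from above.
- foot: Brass clamp foot 14 x 20 x 5 mm hidden inside the stop block, under the knob; the knob drives it down onto the bands, 3.5 mm a radian. Origin at the centre of its underside.
- row1: Stone box already in the channel, nearest the end block: white base with a clear lid and a green stone, 40 (x, across the channel) x 30 (y, along it) x 28 mm high; origin at the centre of the underside. Loose, 60 g.
- row2: Second stone box in the channel, same size.
- row3: Third stone box in the channel, same size, nearest the sliding stop.
- bin: Dark grey open bin 125 (x) x 225 (y) x 30 mm high, fixed; three compartments side by side along y, each 117 x 70 mm inside, floor at 4 mm, walls 4 mm; origin under its centre.
- gem_green: The stone box to move, with a green stone: 40 (x) x 30 (y) x 28 mm high, 60 g, white base and clear lid; origin at the centre of the underside. Starts in any one of the bin's compartments, its x within about 10 degrees of the bin's x.
- gem_amber: Box of the same size with an orange-amber stone, in another compartment; leave it.
- gem_blue: Box of the same size with a blue stone, in another compartment; leave it.
- jar: Small closed glass jar, 60 mm across, 55 mm high, loose bystander; origin at its foot.
- loupe: Folded hand loupe, about 75 mm long and 16 mm high, loose bystander.
- tweezers: Steel tweezers, 135 mm long, lying, loose bystander.
Mind the look-alikes: they are no part of the job. Leave any turquoise look-alike of the row2 alone.

How it is judged (in metres and radians):
At the end, for the whole second after the job is handed in: Green box flat on the channel floor as fourth in the row, centre 105 mm from the end block within 3.5 mm (no gaps); all four upright within 0.1 rad; orange plate presses it with over 2 N; clamp foot presses the strip with over 25 N (firmly tight); box and stop at rest (contact force between plate and gem_green above 2 N and contact force between foot and strip_end above 25 N and y of gem_green in the frame of end_face between 0.1015 and 0.1085 m and z of gem_green in the frame of end_face below 0.003 m and angle between each of gem_green, row1, row2, row3's own z axis and vertical below 0.1 rad and linear speed of gem_green below 0.01 m/s and velocity of joint stop between -0.005 and 0.005 m/s); the robot touches nothing.
It fails at once if a box is pressed by the plate with more than 25 N (contact force between plate and gem_green above 25 N or contact force between plate and row3 above 25 N).
It fails at once if the clamp is forced: its foot presses with more than 72 N (contact force between foot and strip_start above 72 N or contact force between foot and strip_end above 72 N).
It fails at once if the stop is dragged along (faster than 30 mm/s) while its clamp is tight (over 20 N) ((contact force between foot and strip_start above 20 N or contact force between foot and strip_end above 20 N) and (velocity of joint stop above 0.03 m/s or velocity of joint stop below -0.03 m/s)).
It fails at once if another box in the bin is moved by more than 30 mm, or the jar, loupe or tweezers by more than 30 mm (distance of any of gem_amber, gem_blue, jar, loupe, tweezers from where it was at the start of the episode above 0.03 m).
It also fails if it takes over 58 s, if anything falls off the work surface, if the arm or the gripper's body presses on something with over 40 N, if the wrist force passes 120 N, or if a joint passes its speed limit or range.

## Working session

There is one attempt and no reset: what is moved stays moved. The work goes in short steps, Python scripts to look and compute and a tool call to move; the robot and the scene stay as the last step left them, time stands still between calls to the robot, and variables do not carry over. Pictures are saved under pics/ and viewed, at most 10 in all, crops included, and the job is handed in when it is done.

Besides the shell and the picture viewer there is one more tool, called by a JSON object that holds its "method" and its "body", one argument or row to a line. play_rows: Moves the arm, as the interface text tells. Its arguments: {"type":"object","properties":{"commands":{"type":"array"},"grip_force":{"type":"number"}},"required":["commands"]}

```bash
mkdir -p pics
cat > h.py <<'E'
import numpy as np, cv2
from scipy.spatial.transform import Rotation as R
from bench import arm
def cam(n):
    p=arm.camera_params(n); o=np.array(p["orientation"])
    M=o if o.shape==(3,3) else (R.from_euler('xyz',o,degrees=True).as_matrix() if o.size==3 else None)
    return p,M,np.array(p["position"])
def w(n,pt):
    p,M,t=cam(n); return M@np.array(pt)+t
def px2z(n,u,v,z):
    p,M,t=cam(n); d=M@np.array([(u-p["cx"])/p["fx"],(v-p["cy"])/p["fy"],1]); return t+d*(z-t[2])/d[2]
def proj(n,P):
    p,M,t=cam(n); c=M.T@(np.array(P)-t); return p["fx"]*c[0]/c[2]+p["cx"],p["fy"]*c[1]/c[2]+p["cy"]
def save(n,f): 
    im=arm.snapshot(n); cv2.imwrite(f,im[:,:,::-1]); return im
E
python3 - <<'E'
from h import *
np.set_printoptions(precision=4,suppress=True)
for n in("top","side"):
    print(n,arm.camera_params(n)); im=save(n,f"pics/{n}0.png")
    for k in ["rack","stop","plate","knob","bin","gem_green","gem_amber","gem_blue","row1","row2","row3","jar","loupe","tweezers","strip_end"]:
        print(k,[(round(d["confidence"],2),w(n,d["point"])) for d in arm.find_in(n,k)][:4])
a=cv2.imread("pics/top0.png");
cv2.imwrite("pics/top0b.png",cv2.resize(a,(800,600),interpolation=cv2.INTER_CUBIC))
print(arm.sense())
E
```

```text
top {'fx': 426.27971420702744, 'fy': 426.27971420702744, 'cx': 261.5755615574952, 'cy': 197.60490122704164, 'position': array([0.3857, 0.01  , 1.3409]), 'orientation': array([-173.5292,   -0.695 ,  -88.9325])}
rack [(0.92, array([ 0.531 , -0.1065,  0.0113])), (0.22, array([ 0.4842, -0.2574,  0.0393]))]
stop [(0.96, array([ 0.5778, -0.0278,  0.0439]))]
plate []
knob [(0.57, array([ 0.5864, -0.0293,  0.0737]))]
bin [(0.7, array([0.6868, 0.1331, 0.0542])), (0.65, array([0.4997, 0.2584, 0.0014]))]
gem_green [(0.67, array([0.4858, 0.2425, 0.033 ]))]
gem_amber [(0.56, array([0.5031, 0.318 , 0.0327])), (0.51, array([ 0.4827, -0.2562,  0.0396])), (0.44, array([ 0.589 , -0.0233,  0.0801]))]
gem_blue [(0.51, array([0.4851, 0.179 , 0.0284]))]
row1 [(0.63, array([ 0.4984, -0.186 ,  0.0442])), (0.6, array([ 0.3781, -0.3269,  0.0279])), (0.52, array([ 0.3864, -0.232 ,  0.0319])), (0.49, array([ 0.4865, -0.2243,  0.0379]))]
row2 [(0.63, array([ 0.4984, -0.186 ,  0.0442])), (0.6, array([ 0.3781, -0.3269,  0.0279])), (0.52, array([ 0.3864, -0.232 ,  0.0319])), (0.49, array([ 0.4865, -0.2243,  0.0379]
[... 1804 characters left out ...]
013 ])), (0.32, array([0.5001, 0.3151, 0.0327]))]
tweezers [(0.71, array([ 0.5042, -0.4365,  0.0074])), (0.26, array([0.4953, 0.2436, 0.0152]))]
strip_end [(0.72, array([ 0.5721, -0.2068,  0.0233]))]
{'time_s': 1.6, 'q': array([ 85.3763,  20.5452,   0.6822,   0.0003, -70.1356, -16.5078]), 'joint_velocities': array([ 0.017 ,  0.057 , -0.0237, -0.0115, -0.0284,  0.0017]), 'tau': array([ -0.0003, -58.2373,  29.3309,   7.0024,   0.0126,  -0.    ]), 'position': array([0.2433, 0.6296, 0.2454]), 'eef_rot': array([-179.9987,    0.0001,  -21.1314]), 'wrist_force': array([-0.312 ,  0.0274,  0.0861]), 'torque': array([-0.0419, -0.0052, -0.0431]), 'grip_force': 0.0, 'gripper_width': 0.08765118839950845}
```

View pics/top0b.png

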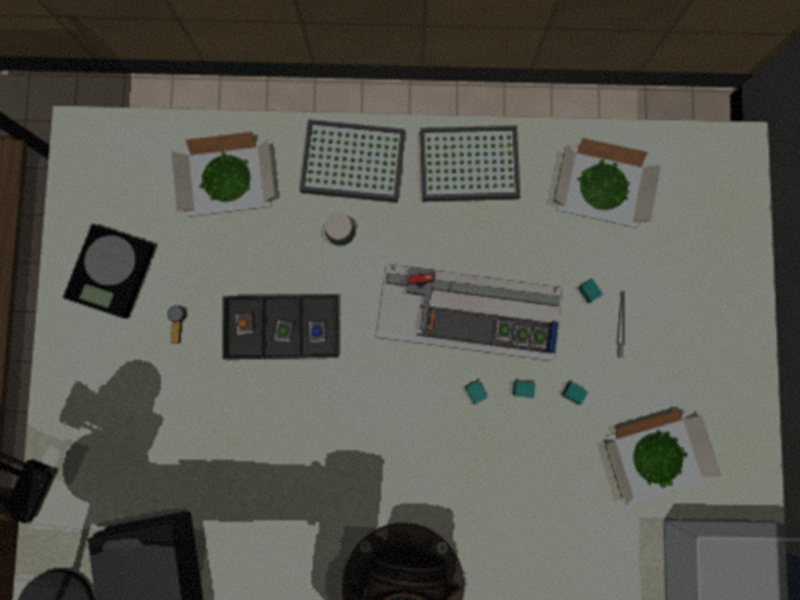

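Run:
```python
import cv2
a=cv2.imread("pics/side0.png"); cv2.imwrite("pics/side0b.png",cv2.resize(a,(800,600),interpolation=cv2.INTER_CUBIC))
a=cv2.imread("pics/top0.png")
cv2.imwrite("pics/top0c.png",cv2.resize(a[190:340,150:400],(800,480),interpolation=cv2.INTER_CUBIC))
```

```text
(no output)
```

View pics/side0b.png

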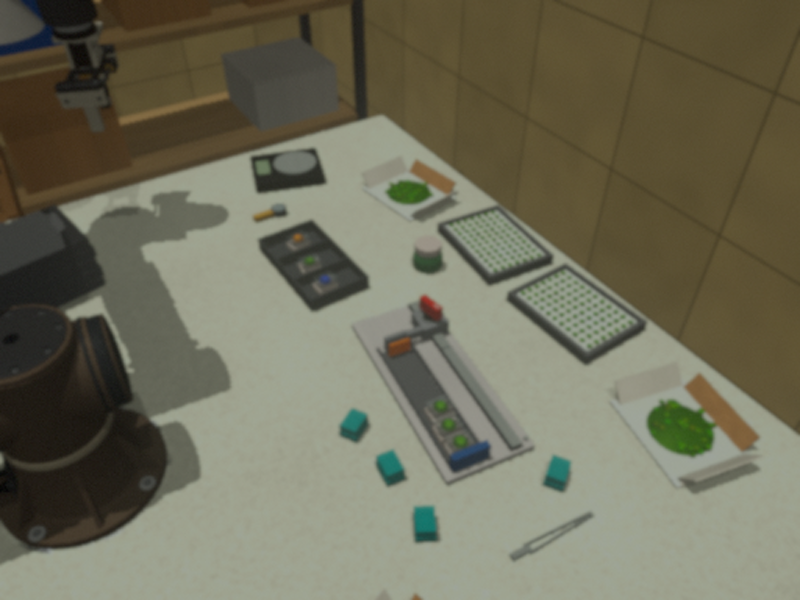

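The top view (800x600) shows the bin with amber, green and blue boxes at (243,322), (283,329) and (317,331). The rack spans (388,264) to (560,357), with the knob at (420,279), the plate at (430,320) and the blue end block at (553,335). The side view agrees, and the turquoise look-alikes lie loose around the rack. Next I'll fit the poses precisely from masks.

```bash
cat > fit.py <<'E'
from h import *
np.set_printoptions(precision=4,suppress=True)
def mask(n,k):
    return arm.cut_out(n,k)
def rect(n,m,z):
    v,u=np.nonzero(m); P=np.array([px2z(n,a,b,z)[:2] for a,b in zip(u,v)])
    (c,s,ang)=cv2.minAreaRect((P*1000).astype(np.float32)); return np.array(c)/1000,np.array(s),ang
E
python3 - <<'E'
from fit import *
for n in("top","side"):
    arm.snapshot(n)
    for k,z in [("rack",.012),("bin",.03),("gem_green",.028),("knob",.072),("strip_end",.022),("stop",.042),("plate",.03)]:
        for d in mask(n,k)[:3]:
            print(n,k,round(d["confidence"],2),d["pixels"].sum(),*rect(n,d["pixels"],z))
            if d["confidence"]>.5: np.save(f"{n}_{k}.npy",d["pixels"]) if k!="x" else 0
E
```

```text
Traceback (most recent call last):
  File "fit.py", line 6, in rect
    v,u=np.nonzero(m); P=np.array([px2z(n,a,b,z)[:2] for a,b in zip(u,v)])
                                   ~~~~^^^^^^^^^
  File "h.py", line 11, in px2z
    p,M,t=cam(n); d=M@np.array([(u-p["cx"])/p["fx"],(v-p["cy"])/p["fy"],1]); return t+d*(z-t[2])/d[2]
          ~~~^^^
  File "h.py", line 5, in cam
    p=arm.camera_params(n); o=np.array(p["orientation"])
ValueError: time passes only in moves, steps and waits
```

```bash
sed -i 's/^def cam(n):/import functools\n@functools.lru_cache\ndef cam(n):/' h.py
python3 - <<'E'
from fit import *
for n in("top","side"):
    arm.snapshot(n)
    for k,z in [("rack",.012),("bin",.03),("gem_green",.028),("knob",.072),("strip_end",.022),("stop",.042),("plate",.03)]:
        for i,d in enumerate(mask(n,k)[:2]):
            print(n,k,round(d["confidence"],2),d["pixels"].sum(),*rect(n,d["pixels"],z))
            if i==0: np.save(f"{n}_{k}.npy",d["pixels"])
E
```

```text
top rack 0.67 4700 [ 0.534  -0.1259] [367.4518 155.076 ] 83.40623474121094
top bin 0.98 2567 [0.4953 0.2507] [125.9669 227.5326] 2.178288221359253
top knob 0.7 153 [0.4931 0.4404] [66.0976 32.6452] 3.232754707336426
top knob 0.63 382 [ 0.5639 -0.1869] [212.3141  18.9155] 83.27098846435547
top strip_end 0.75 469 [ 0.5712 -0.1947] [220.619   23.9697] 85.2029800415039
top stop 0.76 338 [ 0.5562 -0.019 ] [ 52.1741 119.4218] 86.32151794433594
top stop 0.27 326 [ 0.5685 -0.1899] [208.5547  17.0255] 83.391845703125
top plate 0.32 116 [ 0.5949 -0.0236] [28.3284 46.7548] 1.185530424118042
side rack 0.96 5181 [ 0.5398 -0.12  ] [378.8848 167.06  ] 82.88380432128906
side bin 0.79 1852 [0.4903 0.2406] [137.1755 255.7382] 2.1713922023773193
side gem_green 0.66 384 [0.6962 0.143 ] [115.0443  55.3188] 57.335174560546875
side gem_green 0.48 710 [ 0.5707 -0.0258] [159.4509  84.2663] 26.999313354492188
side knob 0.6 172 [ 0.5868 -0.0292] [58.9546 36.9811] 58.288116455078125
side strip_end 0.76 579 [ 0.5725 -0.1928] [220.0216  22.7134] 82.60092163085938
side strip_end 0.64 217 [ 0.4915 -0.217 ] [34.9502 47.4743] 86.22471618652344
side stop 0.6 243 [ 0.4912 -0.1946] [38.2376 50.1638] 85.40080261230469
side stop 0.55 714 [ 0.5609 -0.0386] [156.2102  85.577 ] 25.901121139526367
```

Run:
```python
from fit import *
from scipy.optimize import minimize
def tri(a,b):
    A=[];B=[]
    for n,(u,v) in(("top",a),("side",b)):
        p,M,t=cam(n); d=M@np.array([(u-p["cx"])/p["fx"],(v-p["cy"])/p["fy"],1]); d/=np.linalg.norm(d)
        Q=np.eye(3)-np.outer(d,d); A.append(Q);B.append(Q@t)
    X=np.linalg.solve(sum(A),sum(B)); return X,[np.linalg.norm(Q@X-q)*1000 for Q,q in zip(A,B)]
ims={n:cv2.imread(f"pics/{n}0.png") for n in("top","side")}
roi={"red":((245,160,295,195),(250,180,295,215)),"blue":((340,195,370,235),(275,275,325,310)),"orange":((265,195,285,215),(240,205,275,235)),
"gstones":((310,195,355,230),(265,245,305,290)),"ggem":((170,200,192,220),(188,158,208,176)),}
hs={"red":[(0,8),(172,180)],"blue":[(100,130)],"orange":[(5,20)],"gstones":[(35,85)],"ggem":[(35,85)]}
for k in roi:
    c=[]
    for n,r in zip(("top","side"),roi[k]):
        h=cv2.cvtColor(ims[n],cv2.COLOR_BGR2HSV)[r[1]:r[3],r[0]:r[2]].astype(int)
        m=(h[...,1]>110)&(h[...,2]>35)&np.any([(h[...,0]>=a)&(h[...,0]<=b) for a,b in hs[k]],axis=0)
        m=m.astype(np.uint8); nc,l,s,ce=cv2.connectedComponentsWithStats(m)
        o=[(ce[i]+np.array(r[:2]),s[i,4]) for i in range(1,nc) if s[i,4]>=6]; o.sort(key=lambda q:q[0][0] if n=="top" else q[0][1])
        if k!="gstones": o=[max(o,key=lambda q:q[1])] if o else []
        c.append(o); 
        if k!="gstones" and o:
            v,u=np.nonzero(l==1+np.argmax(s[1:,4])); print(k,n,"rect",cv2.minAreaRect(np.stack([u,v],1).astype(np.float32)+np.float32(r[:2])))
    for a,b in zip(*c): print(k,a,b,*tri(a[0],b[0]))
# silhouette fit
V=lambda x,y,yw,s,z0,z1:[ (x+np.cos(yw)*a*s[0]/2-np.sin(yw)*b*s[1]/2,y+np.sin(yw)*a*s[0]/2+np.cos(yw)*b*s[1]/2,z) for a in(-1,1) for b in(-1,1) for z in(z0,z1)]
def hull(n,P):
    m=np.zeros((384*4,512*4),np.uint8); q=cv2.convexHull(np.array([proj(n,p) for p in P],np.float32))
    cv2.fillConvexPoly(m,((q+.5)*4*16).astype(np.int32),1,shift=4); return cv2.resize(m.astype(np.float32),(512,384),interpolation=cv2.INTER_AREA)
for k,s,h,x0 in[("rack",(.15,.36),.012,(.532,-.126,-.115)),("bin",(.125,.225),.03,(.495,.25,.035))]:
    for ns in(("top",),("side",),("top","side")):
        f=lambda x:sum(np.abs(hull(n,V(*x,s,0,h))-np.load(f"{n}_{k}.npy")).sum() for n in ns)
        r=minimize(f,x0,method="Nelder-Mead",options=dict(initial_simplex=np.array([x0]*4)+np.vstack([np.zeros(3),np.diag([.006,.006,.03])])))
        print(k,ns,r.x[:2],np.degrees(r.x[2]),r.fun)
```

```text
red top rect ((269.0154113769531, 178.12307739257812), (5.457528114318848, 14.63609790802002), 82.87498474121094)
red side rect ((275.0000305175781, 196.5), (16.26345443725586, 7.77817440032959), 45.0)
red (array([268.6667, 178.0533]), np.int32(75)) (array([275.0357, 196.3661]), np.int32(112)) [ 0.5896 -0.0226  0.0657] [np.float64(1.056407607860276), np.float64(1.0564076078602707)]
blue top rect ((353.3155822753906, 215.02870178222656), (4.074108600616455, 18.107147216796875), 5.194429397583008)
blue side rect ((300.0689697265625, 288.6723937988281), (4.642383575439453, 23.76900291442871), 68.19859313964844)
blue (array([353.3529, 215.3088]), np.int32(68)) (array([299.781 , 288.8286]), np.int32(105)) [ 0.4831 -0.2844  0.0408] [np.float64(1.5100411694851539), np.float64(1.5100411694850315)]
orange top rect ((276.0, 204.5), (11.0, 2.0), 90.0)
orange side rect ((255.10000610351562, 221.30001831054688), (8.221921920776367, 14.546475410461426), 71.56504821777344)
orange (array([276.12, 204.56]), np.int32(25)) (array([255.2609, 221.3652]), np.int32(115)) [ 0.5123 -0.0477  0.0337] [np.float
[... 543 characters left out ...]
75] [np.float64(0.7570417631735562), np.float64(0.757041763173681)]
ggem top rect ((181.0, 211.0), (4.0, 4.0), 0.0)
ggem side rect ((197.5, 166.0), (2.0, 3.0), 90.0)
ggem (array([180.7 , 211.15]), np.int32(20)) (array([197.6364, 166.0909]), np.int32(11)) [0.487  0.245  0.0311] [np.float64(0.6984952872382466), np.float64(0.6984952872382154)]
rack ('top',) [ 0.5347 -0.1246] -6.592102238690172 975.375
rack ('side',) [ 0.5355 -0.121 ] -7.389836115051501 1714.5
rack ('top', 'side') [ 0.5351 -0.1232] -6.845246885893511 2732.3125
bin ('top',) [0.4959 0.2533] 1.6757773446991997 513.0
bin ('side',) [0.4973 0.2562] 2.0349190949129605 559.875
bin ('top', 'side') [0.4966 0.254 ] 2.196082704711182 1094.0
```

View pics/top0c.png

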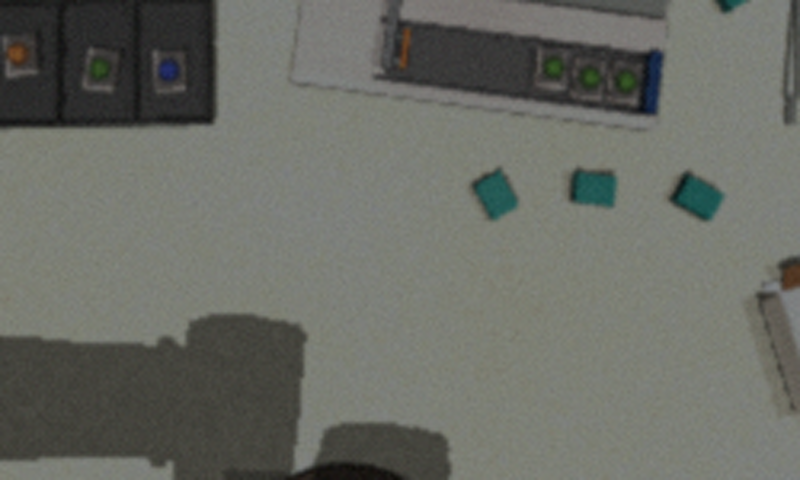

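The crop shows the row boxes slightly spaced and staggered against the blue block. The green box is at about (100,70) in the middle compartment, turned a few degrees. The rack fits at about (0.534, -0.1235) with yaw -6.85°, and the stop starts near 0.023. I'll move above the green box.

{"method": "play_rows", "body": {
  "commands": [
    {"x":24.4,"y":-38.5,"z":-11.5,"rz":-1.29,"grip":6.0},
    {"x":24.4,"y":-38.5,"z":-11.5,"rz":-1.29,"grip":6.0},
    {"x":24.4,"y":-38.5,"z":-11.5,"rz":-1.29,"grip":6.0},
    {"x":24.4,"y":-38.5,"z":-11.5,"rz":-1.29,"grip":6.0},
    {"x":24.4,"y":-38.5,"z":-11.5,"rz":-1.29,"grip":6.0},
    {"x":24.4,"y":-38.5,"z":-11.5,"rz":-1.29,"grip":6.0},
    {"x":24.4,"y":-38.5,"z":-11.5,"rz":-1.29,"grip":6.0},
    {"x":24.4,"y":-38.5,"z":-11.5,"rz":-1.29,"grip":6.0}
  ],
  "grip_force": 12
}}

```text
invalid input at $.commands[0]: expected keys x, y, z, rx, ry, rz, grip
```

Run:
```python
import cv2,numpy as np
from h import *
a=cv2.imread("pics/top0.png"); r=a[195:235,168:212]
g=cv2.cvtColor(r,cv2.COLOR_BGR2GRAY); print(g[4:30:2,2:26:2])
m=(g>75).astype(np.uint8); m=cv2.morphologyEx(m,cv2.MORPH_CLOSE,np.ones((5,5),np.uint8))
n,l,s,c=cv2.connectedComponentsWithStats(m)
for i in range(1,n):
    if s[i,4]>40:
        v,u=np.nonzero(l==i); P=np.array([px2z("top",x+168,y+195,.026)[:2]*1000 for x,y in zip(u,v)],np.float32)
        print(s[i],cv2.minAreaRect(P),P.mean(0))
```

```text
[[39 39 41 43 42 42 43 42 42 43 42 25]
 [36 45 46 47 46 44 44 44 41 45 35 26]
 [29 43 42 42 40 40 41 41 48 46 35 26]
 [23 44 42 42 82 57 51 45 41 25 36 24]
 [30 42 41 48 74 53 57 58 60 28 40 25]
 [36 42 43 54 59 53 47 48 55 40 37 28]
 [36 41 41 52 54 66 60 43 49 42 37 24]
 [41 41 43 65 50 58 43 55 41 44 40 27]
 [42 43 44 82 58 50 57 59 42 45 42 27]
 [38 41 40 74 83 93 88 87 48 43 46 28]
 [30 45 43 44 47 45 47 54 42 45 44 23]
 [29 43 45 43 47 41 45 46 47 39 41 23]
 [40 44 43 46 43 43 40 47 45 43 41 24]]
[  0  34  44   6 241] ((425.9449462890625, 216.1324462890625), (15.322637557983398, 131.98526000976562), 1.0949069261550903) [425.27454 213.0524 ]
```

{"method": "play_rows", "body": {
  "commands": [
    {"x":24.4,"y":-38.5,"z":-11.5,"rx":0,"ry":0,"rz":-1.29,"grip":6.0},
    {"x":24.4,"y":-38.5,"z":-11.5,"rx":0,"ry":0,"rz":-1.29,"grip":6.0},
    {"x":24.4,"y":-38.5,"z":-11.5,"rx":0,"ry":0,"rz":-1.29,"grip":6.0},
    {"x":24.4,"y":-38.5,"z":-11.5,"rx":0,"ry":0,"rz":-1.29,"grip":6.0},
    {"x":24.4,"y":-38.5,"z":-11.5,"rx":0,"ry":0,"rz":-1.29,"grip":6.0},
    {"x":24.4,"y":-38.5,"z":-11.5,"rx":0,"ry":0,"rz":-1.29,"grip":6.0},
    {"x":24.4,"y":-38.5,"z":-11.5,"rx":0,"ry":0,"rz":-1.29,"grip":6.0},
    {"x":24.4,"y":-38.5,"z":-11.5,"rx":0,"ry":0,"rz":-1.29,"grip":6.0}
  ],
  "grip_force": 12
}}

```text
time_s: 3.3
position: [0.4518, 0.3004, 0.1475]
eef_rot: [-180.0, 0.0, -90.2]
wrist_force: [0.7, 0.7, 0.9]
gripper_width: 0.0602
grip_force: 0.0
```

{"method": "play_rows", "body": {
  "commands": [
    {"x":3.5,"y":-5.5,"z":-1.7,"rx":0,"ry":0,"rz":-0.084,"grip":6.0},
    {"x":3.5,"y":-5.5,"z":-1.7,"rx":0,"ry":0,"rz":-0.084,"grip":6.0},
    {"x":3.5,"y":-5.5,"z":-1.7,"rx":0,"ry":0,"rz":-0.084,"grip":6.0},
    {"x":3.5,"y":-5.5,"z":-1.7,"rx":0,"ry":0,"rz":-0.084,"grip":6.0}
  ]
}}

```text
time_s: 3.7
position: [0.4862, 0.2469, 0.1307]
eef_rot: [-180.0, 0.0, -94.7]
wrist_force: [-0.2, 0.3, 0.4]
gripper_width: 0.0604
grip_force: 0.0
```

Run:
```python
from h import *
s=arm.sense(); print(s["position"],s["eef_rot"],s["q"])
im=save("side","pics/s1.png"); cv2.imwrite("pics/s1c.png",cv2.resize(im[90:230,130:330,::-1],(800,560),interpolation=cv2.INTER_CUBIC))
```

```text
[0.48624361 0.24694233 0.13067381] [-1.79985608e+02  1.12450212e-02 -9.47486905e+01] [ 4.75183655e+01  1.44294056e+01 -2.45340457e+01  5.78962513e-03
 -5.10188478e+01 -5.22706988e+01]
```

View pics/s1c.png

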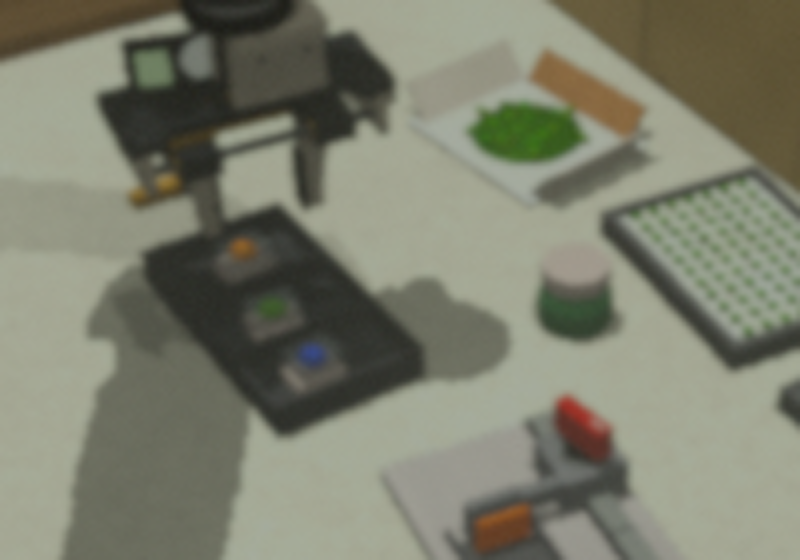

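The gripper is above the bin and the green box is clear in its compartment at (272,312). I'll narrow the opening to keep clear of the walls and descend.

{"method": "play_rows", "body": {
  "commands": [
    {"x":0.05,"y":-0.1,"z":-4,"rx":0,"ry":0,"rz":0,"grip":4.9},
    {"x":0.05,"y":-0.1,"z":-7.2,"rx":0,"ry":0,"rz":0,"grip":4.9},
    {"x":0.05,"y":-0.1,"z":-7.2,"rx":0,"ry":0,"rz":0,"grip":4.9},
    {"x":0.05,"y":-0.1,"z":-8.2,"rx":0,"ry":0,"rz":0,"grip":4.9},
    {"x":0.05,"y":-0.1,"z":-9.0,"rx":0,"ry":0,"rz":0,"grip":4.9},
    {"x":0.05,"y":-0.1,"z":-9.0,"rx":0,"ry":0,"rz":0,"grip":4.9}
  ]
}}

```text
time_s: 4.35
position: [0.4864, 0.2464, 0.0406]
eef_rot: [-180.0, 0.0, -94.7]
wrist_force: [-0.7, -0.2, 0.7]
gripper_width: 0.0488
grip_force: 0.0
```

{"method": "play_rows", "body": {
  "commands": [
    {"x":0,"y":-0.1,"z":-0.8,"rx":0,"ry":0,"rz":0,"grip":4.9},
    {"x":0,"y":-0.1,"z":-0.8,"rx":0,"ry":0,"rz":0,"grip":4.4},
    {"x":0,"y":-0.1,"z":-0.8,"rx":0,"ry":0,"rz":0,"grip":3.5},
    {"x":0,"y":-0.1,"z":-0.8,"rx":0,"ry":0,"rz":0,"grip":3.5},
    {"x":0,"y":-0.1,"z":-0.8,"rx":0,"ry":0,"rz":0,"grip":3.5},
    {"x":0,"y":-0.1,"z":-0.8,"rx":0,"ry":0,"rz":0,"grip":3.5},
    {"x":0,"y":-0.1,"z":-0.8,"rx":0,"ry":0,"rz":0,"grip":3.5}
  ],
  "grip_force": 12
}}

```text
time_s: 5.05
position: [0.4865, 0.245, 0.0327]
eef_rot: [-180.0, 0.0, -94.7]
wrist_force: [-0.3, -1.0, 1.2]
gripper_width: 0.0402
grip_force: 11.9
```

{"method": "play_rows", "body": {
  "commands": [
    {"x":0,"y":0,"z":4,"rx":0,"ry":0,"rz":0,"grip":3.5},
    {"x":0,"y":0,"z":8,"rx":0,"ry":0,"rz":0,"grip":3.5},
    {"x":1.6,"y":-5,"z":8,"rx":0,"ry":0,"rz":-0.037,"grip":3.5},
    {"x":1.6,"y":-10,"z":8,"rx":0,"ry":0,"rz":-0.037,"grip":3.5},
    {"x":1.6,"y":-15,"z":8,"rx":0,"ry":0,"rz":-0.037,"grip":3.5},
    {"x":1.6,"y":-20,"z":8,"rx":0,"ry":0,"rz":-0.037,"grip":3.5},
    {"x":1.6,"y":-25,"z":8,"rx":0,"ry":0,"rz":-0.037,"grip":3.5},
    {"x":1.6,"y":-30,"z":8,"rx":0,"ry":0,"rz":-0.037,"grip":3.5}
  ]
}}

```text
time_s: 5.85
position: [0.5021, -0.0544, 0.1128]
eef_rot: [-180.0, 0.0, -96.8]
wrist_force: [0.5, -0.9, -0.1]
gripper_width: 0.0405
grip_force: 11.9
```

{"method": "play_rows", "body": {
  "commands": [
    {"x":0,"y":-4,"z":0,"rx":0,"ry":0,"rz":0,"grip":3.5},
    {"x":0,"y":-8,"z":0,"rx":0,"ry":0,"rz":0,"grip":3.5},
    {"x":0,"y":-8,"z":0,"rx":0,"ry":0,"rz":0,"grip":3.5},
    {"x":0,"y":-8,"z":0,"rx":0,"ry":0,"rz":0,"grip":3.5}
  ]
}}

```text
time_s: 6.25
position: [0.5021, -0.1336, 0.1124]
eef_rot: [180.0, 0.0, -97.0]
wrist_force: [-0.8, 0.3, -0.7]
gripper_width: 0.0402
grip_force: 11.9
```

Run:
```python
from h import *
s=arm.sense(); print(s["position"],s["eef_rot"],s["gripper_width"])
im=save("side","pics/s2.png"); cv2.imwrite("pics/s2c.png",cv2.resize(im[150:310,200:400,::-1],(750,600),interpolation=cv2.INTER_CUBIC))
```

```text
[ 0.50212758 -0.13358823  0.11238154] [ 1.79987029e+02  2.58236886e-03 -9.69685680e+01] 0.040200471024026734
```

View pics/s2c.png

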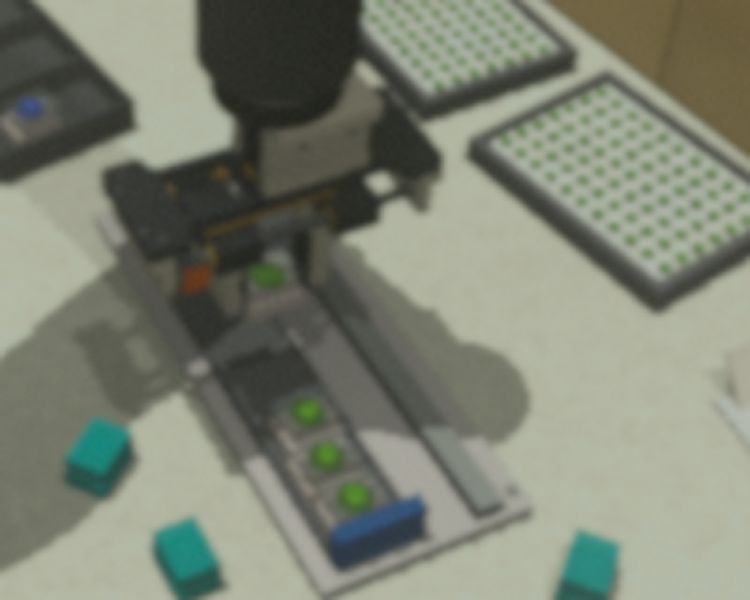

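The green box is held upright over the channel at (268,275), with the row below it. I'll lower it.

{"method": "play_rows", "body": {
  "commands": [
    {"x":0,"y":0,"z":-3.5,"rx":0,"ry":0,"rz":0,"grip":3.5},
    {"x":0,"y":0,"z":-6.2,"rx":0,"ry":0,"rz":0,"grip":3.5},
    {"x":0,"y":0,"z":-6.6,"rx":0,"ry":0,"rz":0,"grip":3.5},
    {"x":0,"y":0,"z":-6.8,"rx":0,"ry":0,"rz":0,"grip":3.5},
    {"x":0,"y":0,"z":-6.95,"rx":0,"ry":0,"rz":0,"grip":3.5},
    {"x":0,"y":0,"z":-6.95,"rx":0,"ry":0,"rz":0,"grip":3.5}
  ]
}}

```text
time_s: 6.9
position: [0.5033, -0.1322, 0.044]
eef_rot: [-179.9, 0.0, -96.8]
wrist_force: [-0.3, -0.7, -0.6]
gripper_width: 0.0399
grip_force: 11.9
```

{"method": "play_rows", "body": {
  "commands": [
    {"x":0,"y":0,"z":-0.1,"rx":0,"ry":0,"rz":0,"grip":3.5},
    {"x":0,"y":0,"z":-0.2,"rx":0,"ry":0,"rz":0,"grip":3.5},
    {"x":0,"y":0,"z":-0.25,"rx":0,"ry":0,"rz":0,"grip":3.5},
    {"x":0,"y":0,"z":-0.25,"rx":0,"ry":0,"rz":0,"grip":3.5}
  ]
}}

```text
time_s: 7.3
position: [0.5025, -0.1327, 0.0406]
eef_rot: [-180.0, 0.0, -96.8]
wrist_force: [0.1, 0.6, 0.9]
gripper_width: 0.0401
grip_force: 11.9
```

{"method": "play_rows", "body": {
  "commands": [
    {"x":0,"y":0,"z":-0.05,"rx":0,"ry":0,"rz":0,"grip":3.5},
    {"x":0,"y":0,"z":-0.1,"rx":0,"ry":0,"rz":0,"grip":3.5},
    {"x":0,"y":0,"z":-0.1,"rx":0,"ry":0,"rz":0,"grip":3.5}
  ]
}}

```text
time_s: 7.6
position: [0.5025, -0.1327, 0.0405]
eef_rot: [-180.0, -0.0, -96.8]
wrist_force: [-4.3, 1.9, 12.4]
gripper_width: 0.04
grip_force: 11.9
```

{"method": "play_rows", "body": {
  "commands": [
    {"x":0,"y":0,"z":0.05,"rx":0,"ry":0,"rz":0,"grip":3.8},
    {"x":0,"y":0,"z":0.05,"rx":0,"ry":0,"rz":0,"grip":4.6},
    {"x":0,"y":0,"z":0.05,"rx":0,"ry":0,"rz":0,"grip":5.2},
    {"x":0,"y":0,"z":0.05,"rx":0,"ry":0,"rz":0,"grip":5.2},
    {"x":0,"y":0,"z":2,"rx":0,"ry":0,"rz":0,"grip":5.2},
    {"x":0,"y":0,"z":6,"rx":0,"ry":0,"rz":0,"grip":5.2},
    {"x":0,"y":0,"z":10,"rx":0,"ry":0,"rz":0,"grip":5.2}
  ]
}}

```text
time_s: 8.3
position: [0.5017, -0.1327, 0.1399]
eef_rot: [179.9, -0.0, -96.8]
wrist_force: [0.7, 0.0, 0.0]
gripper_width: 0.0523
grip_force: 0.0
```

Run:
```python
from h import *
s=arm.sense(); print(s["position"],s["eef_rot"],s["gripper_width"],s["time_s"],s["torque"])
im=save("side","pics/s3.png"); cv2.imwrite("pics/s3c.png",cv2.resize(im[150:310,200:400,::-1],(750,600),interpolation=cv2.INTER_CUBIC))
```

```text
[ 0.50173694 -0.13270346  0.13988438] [ 1.79855990e+02 -3.45538901e-02 -9.68171839e+01] 0.05232158162689199 8.3 [ 0.06924178 -0.3012201   0.00708549]
```

View pics/s3c.png

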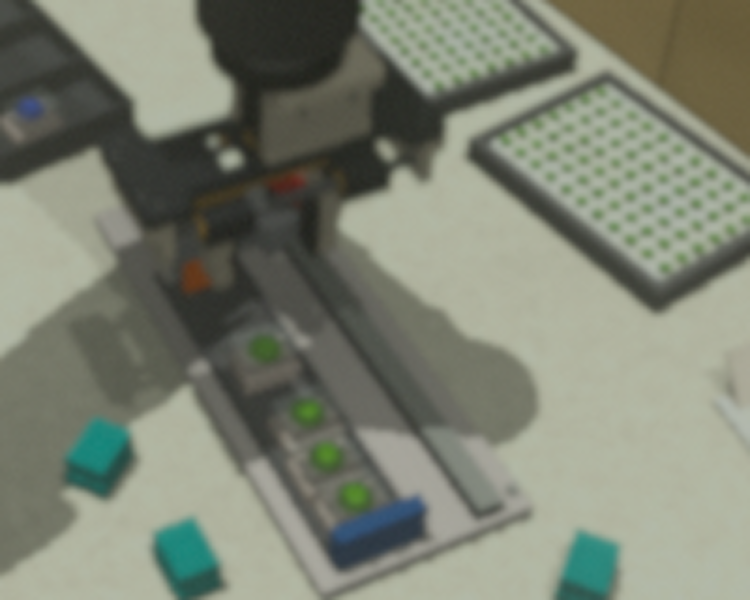

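The green box sits flat in the channel at (265,355), clear of the row. Now I'll fit the knob bar's angle.

Run:
```python
from h import *
from scipy.optimize import minimize
np.set_printoptions(precision=4,suppress=True)
ms={}
for n,r in(("top",(245,160,295,195)),("side",(250,180,295,215))):
    im=cv2.imread(f"pics/{n}0.png"); h=cv2.cvtColor(im,cv2.COLOR_BGR2HSV).astype(int)
    m=(h[...,1]>110)&(h[...,2]>35)&((h[...,0]<=8)|(h[...,0]>=172)); z=np.zeros_like(m); z[r[1]:r[3],r[0]:r[2]]=m[r[1]:r[3],r[0]:r[2]]; ms[n]=z.astype(np.float32); print(z.sum())
V=lambda x,y,yw,s,z0,z1:[(x+np.cos(yw)*a*s[0]/2-np.sin(yw)*b*s[1]/2,y+np.sin(yw)*a*s[0]/2+np.cos(yw)*b*s[1]/2,z) for a in(-1,1) for b in(-1,1) for z in(z0,z1)]
def hull(n,P):
    m=np.zeros((384*8,512*8),np.uint8); q=cv2.convexHull(np.array([proj(n,p) for p in P],np.float32))
    cv2.fillConvexPoly(m,((q+.5)*8*16).astype(np.int32),1,shift=4); return cv2.resize(m.astype(np.float32),(512,384),interpolation=cv2.INTER_AREA)
for y0 in(-95,-83,-70):
  for ns in(("top",),("side",),("top","side")):
    x0=(.5896,-.0226,np.radians(y0)); f=lambda x:sum(np.abs(hull(n,V(*x,(.046,.014),.05,.076))-ms[n]).sum() for n in ns)
    r=minimize(f,x0,method="Nelder-Mead",options=dict(maxiter=80,initial_simplex=np.array([x0]*4)+np.vstack([np.zeros(3),np.diag([.004,.004,.15])]))); print(ns,r.x[:2],np.degrees(r.x[2]),r.fun)
```

```text
75
112
('top',) [ 0.5913 -0.0237] -81.86957934901542 19.8125
('side',) [ 0.5904 -0.0198] -97.67004799431622 44.453125
('top', 'side') [ 0.59  -0.023] -87.63027489237673 82.75
('top',) [ 0.5914 -0.0238] -81.18330697762448 19.96875
('side',) [ 0.59   -0.0214] -99.14499084454259 44.296875
('top', 'side') [ 0.5912 -0.0235] -84.29149201222243 82.65625
('top',) [ 0.5913 -0.0237] -81.91153726718427 19.84375
('side',) [ 0.5906 -0.0201] -98.64610192842676 44.75
('top', 'side') [ 0.5908 -0.0229] -85.03506713329996 82.109375
```

{"method": "play_rows", "body": {
  "commands": [
    {"x":3.5,"y":4.3,"z":0,"rx":0,"ry":0,"rz":0.12,"grip":4.5},
    {"x":6.8,"y":8.5,"z":0,"rx":0,"ry":0,"rz":0.24,"grip":4.5},
    {"x":8.85,"y":11.0,"z":0,"rx":0,"ry":0,"rz":0.24,"grip":4.5},
    {"x":8.85,"y":11.0,"z":0,"rx":0,"ry":0,"rz":0.24,"grip":4.5},
    {"x":8.85,"y":11.0,"z":-4,"rx":0,"ry":0,"rz":0.24,"grip":4.5},
    {"x":8.85,"y":11.0,"z":-6,"rx":0,"ry":0,"rz":0.24,"grip":4.5},
    {"x":8.85,"y":11.0,"z":-7.0,"rx":0,"ry":0,"rz":0.24,"grip":4.5},
    {"x":8.85,"y":11.0,"z":-7.0,"rx":0,"ry":0,"rz":0.24,"grip":4.5}
  ]
}}

```text
time_s: 9.15
position: [0.59, -0.0231, 0.0681]
eef_rot: [179.8, -0.0, -83.1]
wrist_force: [0.4, 0.8, 1.6]
gripper_width: 0.0449
grip_force: 0.0
```

{"method": "play_rows", "body": {
  "commands": [
    {"x":0,"y":0,"z":0,"rx":0,"ry":0,"rz":0,"grip":3},
    {"x":0,"y":0,"z":0,"rx":0,"ry":0,"rz":0,"grip":2},
    {"x":0,"y":0,"z":0,"rx":0,"ry":0,"rz":0,"grip":1.0},
    {"x":0,"y":0,"z":0,"rx":0,"ry":0,"rz":0,"grip":1.0},
    {"x":0,"y":0,"z":0,"rx":0,"ry":0,"rz":0,"grip":1.0},
    {"x":0,"y":0,"z":0,"rx":0,"ry":0,"rz":0,"grip":1.0},
    {"x":0,"y":0,"z":0,"rx":0,"ry":0,"rz":0,"grip":1.0}
  ],
  "grip_force": 6
}}

```text
time_s: 9.85
position: [0.5896, -0.0229, 0.0702]
eef_rot: [179.9, -0.0, -83.1]
wrist_force: [-5.7, 0.7, 8.3]
gripper_width: 0.0144
grip_force: 7.7
```

```bash
cat > s.py <<'E'
from h import *
np.set_printoptions(precision=4,suppress=True)
s=arm.sense(); print(s["time_s"],s["position"],s["eef_rot"],s["wrist_force"],s["torque"],s["gripper_width"],s["grip_force"])
E
python3 s.py
```

```text
9.85 [ 0.5896 -0.0229  0.0702] [179.8848  -0.0046 -83.0707] [-5.7257  0.6642  8.288 ] [0.4113 2.345  0.0541] 0.014362988299178188 7.700967025011778
```

{"method": "play_rows", "body": {
  "commands": [
    {"x":-0.05,"y":0,"z":0,"rx":0,"ry":0,"rz":0,"grip":1.0},
    {"x":-0.05,"y":0,"z":0,"rx":0,"ry":0,"rz":0,"grip":1.0},
    {"x":-0.05,"y":0,"z":0,"rx":0,"ry":0,"rz":0,"grip":1.0}
  ],
  "grip_force": 40
}}

```text
time_s: 10.15
position: [0.5895, -0.0229, 0.0702]
eef_rot: [179.9, -0.0, -83.0]
wrist_force: [-5.1, 0.5, 7.0]
gripper_width: 0.0137
grip_force: 40.3
```

```bash
python3 s.py
```

```text
10.15 [ 0.5895 -0.0229  0.0702] [179.9191  -0.017  -83.0342] [-5.0554  0.525   6.9549] [0.1934 1.8389 0.357 ] 0.013739693558297556 40.2514454908669
```

{"method": "play_rows", "body": {
  "commands": [
    {"x":0,"y":0,"z":0,"rx":0,"ry":0,"rz":0.05,"grip":1.0},
    {"x":0,"y":0,"z":0,"rx":0,"ry":0,"rz":0.1,"grip":1.0},
    {"x":0,"y":0,"z":0,"rx":0,"ry":0,"rz":0.15,"grip":1.0},
    {"x":0,"y":0,"z":0,"rx":0,"ry":0,"rz":0.2,"grip":1.0},
    {"x":0,"y":0,"z":0,"rx":0,"ry":0,"rz":0.2,"grip":1.0}
  ]
}}

```text
time_s: 10.65
position: [0.5896, -0.0229, 0.0701]
eef_rot: [179.9, 0.0, -71.5]
wrist_force: [-4.3, 0.2, 6.5]
gripper_width: 0.0136
grip_force: 41.0
```

```bash
python3 s.py
```

```text
10.65 [ 0.5896 -0.0229  0.0701] [179.9349   0.0105 -71.5286] [-4.3343  0.2426  6.5174] [ 0.1938  1.6256 -0.0232] 0.013610284774731772 40.96851644106209
```

{"method": "play_rows", "body": {
  "commands": [
    {"x":0,"y":0,"z":0,"rx":0,"ry":0,"rz":0.06,"grip":1.0},
    {"x":0,"y":0,"z":0,"rx":0,"ry":0,"rz":0.12,"grip":1.0},
    {"x":0,"y":0,"z":0,"rx":0,"ry":0,"rz":0.18,"grip":1.0},
    {"x":0,"y":0,"z":0,"rx":0,"ry":0,"rz":0.24,"grip":1.0},
    {"x":0,"y":0,"z":0,"rx":0,"ry":0,"rz":0.3,"grip":1.0}
  ]
}}

```text
time_s: 11.15
position: [0.5898, -0.0228, 0.0701]
eef_rot: [180.0, 0.0, -54.3]
wrist_force: [-3.3, 0.4, 5.3]
gripper_width: 0.0137
grip_force: 40.7
```

```bash
python3 s.py
```

```text
11.15 [ 0.5898 -0.0228  0.0701] [179.9641   0.0235 -54.3131] [-3.2553  0.3672  5.3474] [ 0.1672  1.3599 -0.2809] 0.013713898355172834 40.74781034141779
```

{"method": "play_rows", "body": {
  "commands": [
    {"x":0,"y":0,"z":0,"rx":0,"ry":0,"rz":0.06,"grip":1.0},
    {"x":0,"y":0,"z":0,"rx":0,"ry":0,"rz":0.12,"grip":1.0},
    {"x":0,"y":0,"z":0,"rx":0,"ry":0,"rz":0.18,"grip":1.0},
    {"x":0,"y":0,"z":0,"rx":0,"ry":0,"rz":0.24,"grip":1.0},
    {"x":0,"y":0,"z":0,"rx":0,"ry":0,"rz":0.3,"grip":1.0}
  ]
}}

```text
time_s: 11.65
position: [0.59, -0.0226, 0.0701]
eef_rot: [180.0, 0.0, -37.1]
wrist_force: [-2.6, 0.9, 5.4]
gripper_width: 0.0137
grip_force: 40.7
```

```bash
python3 s.py
```

```text
11.65 [ 0.59   -0.0226  0.0701] [179.9936   0.0241 -37.1204] [-2.5923  0.8885  5.4213] [ 0.4333  1.2141 -0.231 ] 0.013650139148593485 40.70243643131107
```

The knob is free, with a steady drag of about 0.25 N m. I'll slide the stop along rack -y.

{"method": "play_rows", "body": {
  "commands": [
    {"x":-0.02,"y":-0.2,"z":0,"rx":0,"ry":0,"rz":0,"grip":1.0},
    {"x":-0.06,"y":-0.5,"z":0,"rx":0,"ry":0,"rz":0,"grip":1.0},
    {"x":-0.12,"y":-1.0,"z":0,"rx":0,"ry":0,"rz":0,"grip":1.0},
    {"x":-0.18,"y":-1.5,"z":0,"rx":0,"ry":0,"rz":0,"grip":1.0},
    {"x":-0.24,"y":-2.0,"z":0,"rx":0,"ry":0,"rz":0,"grip":1.0},
    {"x":-0.3,"y":-2.5,"z":0,"rx":0,"ry":0,"rz":0,"grip":1.0}
  ]
}}

```text
time_s: 12.25
position: [0.5871, -0.0476, 0.0701]
eef_rot: [-180.0, 0.0, -37.3]
wrist_force: [-4.1, 3.1, 4.5]
gripper_width: 0.0136
grip_force: 40.9
```

```bash
python3 s.py
```

```text
12.25 [ 0.5871 -0.0476  0.0701] [-179.9989    0.0151  -37.2554] [-4.0919  3.0766  4.5036] [0.8121 1.2598 0.0918] 0.013605078746688705 40.93680265825242
```

{"method": "play_rows", "body": {
  "commands": [
    {"x":-0.1,"y":-0.5,"z":0,"rx":0,"ry":0,"rz":0,"grip":1.0},
    {"x":-0.17,"y":-1.0,"z":0,"rx":0,"ry":0,"rz":0,"grip":1.0},
    {"x":-0.23,"y":-1.5,"z":0,"rx":0,"ry":0,"rz":0,"grip":1.0},
    {"x":-0.29,"y":-2.0,"z":0,"rx":0,"ry":0,"rz":0,"grip":1.0},
    {"x":-0.35,"y":-2.5,"z":0,"rx":0,"ry":0,"rz":0,"grip":1.0},
    {"x":-0.41,"y":-3.0,"z":0,"rx":0,"ry":0,"rz":0,"grip":1.0},
    {"x":-0.47,"y":-3.5,"z":0,"rx":0,"ry":0,"rz":0,"grip":1.0}
  ]
}}

```text
time_s: 12.95
position: [0.583, -0.0828, 0.0701]
eef_rot: [-180.0, -0.0, -37.2]
wrist_force: [-2.3, 2.3, 6.3]
gripper_width: 0.0136
grip_force: 40.9
```

{"method": "play_rows", "body": {
  "commands": [
    {"x":-0.04,"y":-0.3,"z":0,"rx":0,"ry":0,"rz":0,"grip":1.0},
    {"x":-0.07,"y":-0.6,"z":0,"rx":0,"ry":0,"rz":0,"grip":1.0},
    {"x":-0.11,"y":-0.9,"z":0,"rx":0,"ry":0,"rz":0,"grip":1.0},
    {"x":-0.14,"y":-1.2,"z":0,"rx":0,"ry":0,"rz":0,"grip":1.0},
    {"x":-0.18,"y":-1.5,"z":0,"rx":0,"ry":0,"rz":0,"grip":1.0},
    {"x":-0.21,"y":-1.8,"z":0,"rx":0,"ry":0,"rz":0,"grip":1.0},
    {"x":-0.25,"y":-2.1,"z":0,"rx":0,"ry":0,"rz":0,"grip":1.0},
    {"x":-0.28,"y":-2.4,"z":0,"rx":0,"ry":0,"rz":0,"grip":1.0}
  ]
}}

```text
time_s: 13.75
position: [0.5803, -0.1068, 0.0701]
eef_rot: [-180.0, -0.0, -37.2]
wrist_force: [-1.5, 3.0, 5.7]
gripper_width: 0.0139
grip_force: 40.9
```

```bash
python3 s.py
python3 - <<'E'
from h import *
im=save("side","pics/s4.png"); cv2.imwrite("pics/s4c.png",cv2.resize(im[150:310,200:400,::-1],(750,600),interpolation=cv2.INTER_CUBIC))
E
```

```text
13.75 [ 0.5803 -0.1068  0.0701] [-179.9674   -0.0402  -37.2362] [-1.5469  3.      5.6777] [0.8305 0.8208 0.1045] 0.013877304235391595 40.90198829770088
```

View pics/s4c.png

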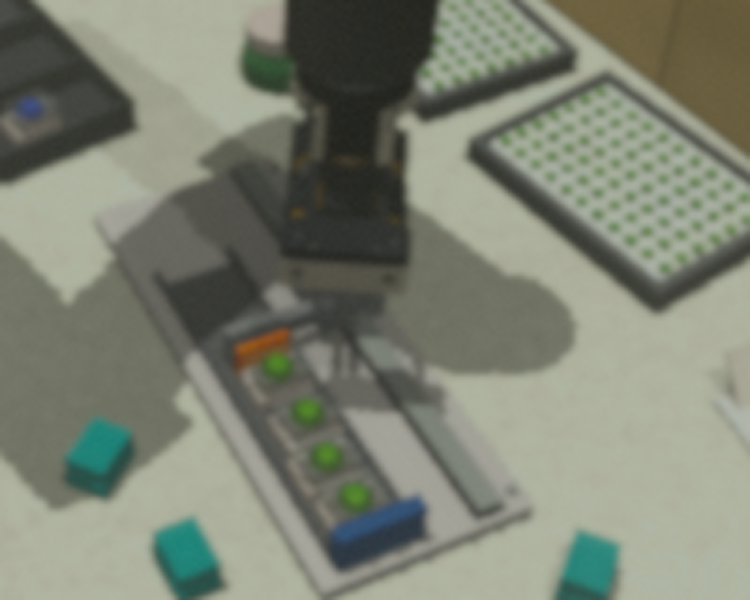

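The plate at (262,345) has reached the green box at (278,365), and the row is closing up upright. I'll go on slowly, watching the force.

{"method": "play_rows", "body": {
  "commands": [
    {"x":-0.04,"y":-0.3,"z":0,"rx":0,"ry":0,"rz":0,"grip":1.0},
    {"x":-0.07,"y":-0.6,"z":0,"rx":0,"ry":0,"rz":0,"grip":1.0},
    {"x":-0.11,"y":-0.9,"z":0,"rx":0,"ry":0,"rz":0,"grip":1.0},
    {"x":-0.14,"y":-1.2,"z":0,"rx":0,"ry":0,"rz":0,"grip":1.0},
    {"x":-0.17,"y":-1.4,"z":0,"rx":0,"ry":0,"rz":0,"grip":1.0},
    {"x":-0.19,"y":-1.6,"z":0,"rx":0,"ry":0,"rz":0,"grip":1.0}
  ]
}}

```text
time_s: 14.4
position: [0.5785, -0.1227, 0.0701]
eef_rot: [-180.0, -0.0, -37.2]
wrist_force: [-2.1, 2.4, 5.7]
gripper_width: 0.0135
grip_force: 40.9
```

{"method": "play_rows", "body": {
  "commands": [
    {"x":-0.02,"y":-0.2,"z":0,"rx":0,"ry":0,"rz":0,"grip":1.0},
    {"x":-0.04,"y":-0.4,"z":0,"rx":0,"ry":0,"rz":0,"grip":1.0}
  ]
}}

```text
time_s: 14.6
position: [0.578, -0.1266, 0.0701]
eef_rot: [-180.0, -0.0, -37.2]
wrist_force: [-2.3, 4.0, 6.4]
gripper_width: 0.0134
grip_force: 40.9
```

{"method": "play_rows", "body": {
  "commands": [
    {"x":-0.02,"y":-0.1,"z":0,"rx":0,"ry":0,"rz":0,"grip":1.0},
    {"x":-0.03,"y":-0.2,"z":0,"rx":0,"ry":0,"rz":0,"grip":1.0}
  ]
}}

```text
time_s: 14.8
position: [0.5778, -0.1286, 0.0701]
eef_rot: [-180.0, -0.0, -37.2]
wrist_force: [-2.0, 2.3, 5.3]
gripper_width: 0.0138
grip_force: 40.9
```

{"method": "play_rows", "body": {
  "commands": [
    {"x":-0.02,"y":-0.1,"z":0,"rx":0,"ry":0,"rz":0,"grip":1.0},
    {"x":-0.03,"y":-0.2,"z":0,"rx":0,"ry":0,"rz":0,"grip":1.0}
  ]
}}

```text
time_s: 15.0
position: [0.5776, -0.1305, 0.0701]
eef_rot: [-179.9, -0.1, -37.2]
wrist_force: [-1.0, 2.0, 5.9]
gripper_width: 0.0138
grip_force: 40.9
```

{"method": "play_rows", "body": {
  "commands": [
    {"x":-0.01,"y":-0.1,"z":0,"rx":0,"ry":0,"rz":0,"grip":1.0},
    {"x":-0.02,"y":-0.2,"z":0,"rx":0,"ry":0,"rz":0,"grip":1.0}
  ]
}}

```text
time_s: 15.2
position: [0.5773, -0.1325, 0.0701]
eef_rot: [-180.0, -0.0, -37.2]
wrist_force: [-2.3, 3.4, 5.2]
gripper_width: 0.0138
grip_force: 40.9
```

{"method": "play_rows", "body": {
  "commands": [
    {"x":-0.01,"y":-0.1,"z":0,"rx":0,"ry":0,"rz":0,"grip":1.0},
    {"x":-0.02,"y":-0.2,"z":0,"rx":0,"ry":0,"rz":0,"grip":1.0}
  ]
}}

```text
time_s: 15.4
position: [0.5771, -0.1345, 0.0701]
eef_rot: [-179.9, -0.0, -37.2]
wrist_force: [-1.7, 4.2, 6.2]
gripper_width: 0.014
grip_force: 40.9
```

{"method": "play_rows", "body": {
  "commands": [
    {"x":-0.01,"y":-0.1,"z":0,"rx":0,"ry":0,"rz":0,"grip":1.0},
    {"x":-0.01,"y":-0.1,"z":0,"rx":0,"ry":0,"rz":0,"grip":1.0}
  ]
}}

```text
time_s: 15.6
position: [0.577, -0.1353, 0.0701]
eef_rot: [-179.9, -0.0, -37.2]
wrist_force: [-1.4, 4.3, 5.8]
gripper_width: 0.0138
grip_force: 40.8
```

{"method": "play_rows", "body": {
  "commands": [
    {"x":-0.01,"y":-0.1,"z":0,"rx":0,"ry":0,"rz":0,"grip":1.0},
    {"x":-0.01,"y":-0.1,"z":0,"rx":0,"ry":0,"rz":0,"grip":1.0}
  ]
}}

```text
time_s: 15.8
position: [0.5769, -0.1361, 0.0701]
eef_rot: [-179.9, -0.0, -37.2]
wrist_force: [-1.0, 6.2, 6.5]
gripper_width: 0.0139
grip_force: 40.8
```

{"method": "play_rows", "body": {
  "commands": [
    {"x":-0.01,"y":-0.1,"z":0,"rx":0,"ry":0,"rz":0,"grip":1.0},
    {"x":-0.01,"y":-0.1,"z":0,"rx":0,"ry":0,"rz":0,"grip":1.0}
  ]
}}

```text
time_s: 16.0
position: [0.5768, -0.1368, 0.0701]
eef_rot: [-179.9, -0.0, -37.2]
wrist_force: [-1.7, 7.6, 6.5]
gripper_width: 0.0139
grip_force: 40.7
```

{"method": "play_rows", "body": {
  "commands": [
    {"x":-0.01,"y":-0.1,"z":0,"rx":0,"ry":0,"rz":0,"grip":1.0},
    {"x":-0.01,"y":-0.1,"z":0,"rx":0,"ry":0,"rz":0,"grip":1.0}
  ]
}}

```text
time_s: 16.2
position: [0.5768, -0.1376, 0.0701]
eef_rot: [-179.9, -0.0, -37.2]
wrist_force: [-2.4, 9.0, 6.5]
gripper_width: 0.0135
grip_force: 40.7
```

The force rises about 2 N/mm, so the row is solid against the block with about 6.5 N on the plate. I'll add a little more, then tighten in steps.

{"method": "play_rows", "body": {
  "commands": [
    {"x":-0.01,"y":-0.1,"z":0,"rx":0,"ry":0,"rz":0,"grip":1.0},
    {"x":-0.01,"y":-0.1,"z":0,"rx":0,"ry":0,"rz":-0.05,"grip":1.0},
    {"x":-0.01,"y":-0.1,"z":0,"rx":0,"ry":0,"rz":-0.1,"grip":1.0}
  ]
}}

```text
time_s: 16.5
position: [0.5766, -0.1384, 0.0701]
eef_rot: [-179.9, -0.0, -43.1]
wrist_force: [-2.8, 9.6, 7.8]
gripper_width: 0.0135
grip_force: 41.3
```

```bash
python3 s.py
```

```text
16.5 [ 0.5766 -0.1384  0.0701] [-179.8983   -0.0052  -43.0542] [-2.8211  9.5685  7.8466] [3.5944 1.0087 0.2132] 0.01352384446476667 41.25234908424318
```

{"method": "play_rows", "body": {
  "commands": [
    {"x":0,"y":0,"z":0,"rx":0,"ry":0,"rz":-0.05,"grip":1.0},
    {"x":0,"y":0,"z":0,"rx":0,"ry":0,"rz":-0.1,"grip":1.0}
  ]
}}

```text
time_s: 16.7
position: [0.5766, -0.1384, 0.0701]
eef_rot: [-179.9, 0.0, -48.8]
wrist_force: [-3.0, 10.6, 6.8]
gripper_width: 0.0142
grip_force: 41.3
```

```bash
python3 s.py
```

```text
16.7 [ 0.5766 -0.1384  0.0701] [-179.9039    0.005   -48.7845] [-2.9589 10.5547  6.8228] [3.5129 1.0686 0.211 ] 0.014197913702427983 41.296232203021646
```

{"method": "play_rows", "body": {
  "commands": [
    {"x":0,"y":0,"z":0,"rx":0,"ry":0,"rz":-0.05,"grip":1.0},
    {"x":0,"y":0,"z":0,"rx":0,"ry":0,"rz":-0.1,"grip":1.0}
  ]
}}

```text
time_s: 16.9
position: [0.5765, -0.1385, 0.0701]
eef_rot: [-179.9, 0.0, -54.5]
wrist_force: [-1.8, 9.1, 6.8]
gripper_width: 0.0139
grip_force: 41.4
```

```bash
python3 s.py
```

```text
16.9 [ 0.5765 -0.1385  0.0701] [-179.9097    0.0161  -54.5182] [-1.8019  9.0534  6.7689] [3.3243 1.089  0.2917] 0.013934431873445152 41.351865492761135
```

{"method": "play_rows", "body": {
  "commands": [
    {"x":0,"y":0,"z":0,"rx":0,"ry":0,"rz":-0.05,"grip":1.0},
    {"x":0,"y":0,"z":0,"rx":0,"ry":0,"rz":-0.1,"grip":1.0}
  ]
}}

```text
time_s: 17.1
position: [0.5764, -0.1385, 0.0701]
eef_rot: [-179.9, 0.0, -60.2]
wrist_force: [-3.0, 9.1, 8.0]
gripper_width: 0.0133
grip_force: 41.4
```

```bash
python3 s.py
```

```text
17.1 [ 0.5764 -0.1385  0.0701] [-179.9244    0.0289  -60.2479] [-2.9797  9.1467  7.9704] [3.3968 1.2038 0.2454] 0.013266939156496153 41.4409092720598
```

{"method": "play_rows", "body": {
  "commands": [
    {"x":0,"y":0,"z":0,"rx":0,"ry":0,"rz":-0.05,"grip":1.0},
    {"x":0,"y":0,"z":0,"rx":0,"ry":0,"rz":-0.1,"grip":1.0}
  ]
}}

```text
time_s: 17.3
position: [0.5764, -0.1386, 0.0701]
eef_rot: [-179.9, 0.0, -66.0]
wrist_force: [-4.3, 9.0, 8.5]
gripper_width: 0.0139
grip_force: 41.7
```

```bash
python3 s.py
```

```text
17.3 [ 0.5764 -0.1386  0.0701] [-179.9321    0.0353  -65.9717] [-4.2656  8.9847  8.5265] [3.3222 1.3512 0.3708] 0.013942671283286813 41.70888000167906
```

{"method": "play_rows", "body": {
  "commands": [
    {"x":0,"y":0,"z":0,"rx":0,"ry":0,"rz":-0.05,"grip":1.0}
  ]
}}

```text
time_s: 17.4
position: [0.5764, -0.1386, 0.0701]
eef_rot: [-179.9, 0.0, -68.8]
wrist_force: [-3.0, 9.7, 8.8]
gripper_width: 0.0138
grip_force: 41.8
```

```bash
python3 s.py
```

```text
17.4 [ 0.5764 -0.1386  0.0701] [-179.938     0.0382  -68.8355] [-2.9681  9.663   8.7871] [3.3453 1.3451 0.407 ] 0.013768836724353592 41.80488696321845
```

{"method": "play_rows", "body": {
  "commands": [
    {"x":0,"y":0,"z":0,"rx":0,"ry":0,"rz":-0.05,"grip":1.0}
  ]
}}

```text
time_s: 17.5
position: [0.5763, -0.1386, 0.0702]
eef_rot: [-179.9, 0.0, -71.7]
wrist_force: [-3.2, 7.9, 7.8]
gripper_width: 0.0141
grip_force: 41.9
```

```bash
python3 s.py
```

```text
17.5 [ 0.5763 -0.1386  0.0702] [-179.9433    0.0422  -71.6968] [-3.2361  7.8547  7.813 ] [3.3461 1.3592 0.3735] 0.014072096784261832 41.895187832415104
```

{"method": "play_rows", "body": {
  "commands": [
    {"x":0,"y":0,"z":0,"rx":0,"ry":0,"rz":-0.03,"grip":1.0}
  ]
}}

```text
time_s: 17.6
position: [0.5763, -0.1386, 0.0702]
eef_rot: [-179.9, 0.0, -73.4]
wrist_force: [-3.9, 9.5, 8.5]
gripper_width: 0.0138
grip_force: 41.9
```

```bash
python3 s.py
```

```text
17.6 [ 0.5763 -0.1386  0.0702] [-179.9465    0.044   -73.4096] [-3.8645  9.5244  8.462 ] [3.3425 1.4288 0.3875] 0.013820988984004358 41.8827735632658
```

{"method": "play_rows", "body": {
  "commands": [
    {"x":0,"y":0,"z":0,"rx":0,"ry":0,"rz":-0.03,"grip":1.0}
  ]
}}

```text
time_s: 17.7
position: [0.5763, -0.1386, 0.0702]
eef_rot: [-180.0, 0.0, -75.1]
wrist_force: [-3.6, 7.7, 8.7]
gripper_width: 0.014
grip_force: 42.0
```

```bash
python3 s.py
```

```text
17.7 [ 0.5763 -0.1386  0.0702] [-179.9524    0.0442  -75.0866] [-3.5578  7.7376  8.7172] [3.3337 1.5037 0.3084] 0.0140309140619634 41.951522547751665
```

{"method": "play_rows", "body": {
  "commands": [
    {"x":0,"y":0,"z":0,"rx":0,"ry":0,"rz":0,"grip":1.0}
  ]
}}

```text
time_s: 17.8
position: [0.5763, -0.1386, 0.0702]
eef_rot: [-180.0, 0.0, -75.1]
wrist_force: [-3.6, 8.2, 8.3]
gripper_width: 0.0138
grip_force: 41.4
```

```bash
python3 s.py
python3 - <<'E'
from h import *
for i in range(6):
    arm.snapshot("top"); print(arm.sense()["torque"][2])
E
```

```text
17.8 [ 0.5763 -0.1386  0.0702] [-179.9516    0.0459  -75.0748] [-3.5524  8.1548  8.2577] [3.3499 1.4179 0.324 ] 0.01379723784117281 41.36460715904832
0.30046170703850933
0.26827529641648723
0.2963378574533251
0.2884858766058588
0.32900341151189955
0.2832083931615223
```

By regression on the readings, the bite was near yaw -56°. The knob is now about 0.17 N m past it, mid-range for firmly tight. I'll release and lift.

{"method": "play_rows", "body": {
  "commands": [
    {"x":0,"y":0,"z":0,"rx":0,"ry":0,"rz":0,"grip":1.6},
    {"x":0,"y":0,"z":0,"rx":0,"ry":0,"rz":0,"grip":3.0},
    {"x":0,"y":0,"z":0,"rx":0,"ry":0,"rz":0,"grip":4.5},
    {"x":0,"y":0,"z":0,"rx":0,"ry":0,"rz":0,"grip":4.5},
    {"x":0,"y":0,"z":3,"rx":0,"ry":0,"rz":0,"grip":4.5},
    {"x":0,"y":0,"z":7,"rx":0,"ry":0,"rz":0,"grip":4.5},
    {"x":0,"y":4,"z":11,"rx":0,"ry":0,"rz":0,"grip":4.5},
    {"x":0,"y":8,"z":14,"rx":0,"ry":0,"rz":0,"grip":4.5}
  ]
}}

```text
time_s: 18.9
position: [0.5758, -0.0652, 0.2068]
eef_rot: [180.0, -0.0, -75.2]
wrist_force: [2.1, 0.3, 0.4]
gripper_width: 0.0454
grip_force: 0.0
```

{"method": "play_rows", "body": {
  "commands": [
    {"x":0,"y":5,"z":3,"rx":0,"ry":0,"rz":0,"grip":4.5},
    {"x":0,"y":10,"z":3,"rx":0,"ry":0,"rz":0,"grip":4.5},
    {"x":0,"y":15,"z":3,"rx":0,"ry":0,"rz":0,"grip":4.5},
    {"x":0,"y":20,"z":3,"rx":0,"ry":0,"rz":0,"grip":4.5},
    {"x":0,"y":25,"z":3,"rx":0,"ry":0,"rz":0,"grip":4.5},
    {"x":0,"y":25,"z":3,"rx":0,"ry":0,"rz":0,"grip":4.5}
  ]
}}

```text
time_s: 19.5
position: [0.5757, 0.1894, 0.2346]
eef_rot: [180.0, 0.0, -74.9]
wrist_force: [-0.9, -0.2, -0.7]
gripper_width: 0.0453
grip_force: 0.0
```

```bash
python3 s.py
python3 - <<'E'
from h import *
im=save("side","pics/s5.png"); a=cv2.resize(im[190:310,230:350,::-1],(600,600),interpolation=cv2.INTER_CUBIC)
cv2.imwrite("pics/s5c.png",a)
for n,r in(("top",(245,160,330,205)),("side",(250,180,330,250))):
    b=im if n=="side" else arm.snapshot(n); h=cv2.cvtColor(b,cv2.COLOR_RGB2HSV).astype(int)
    m=((h[...,1]>110)&(h[...,2]>35)&((h[...,0]<=8)|(h[...,0]>=172)))[r[1]:r[3],r[0]:r[2]]
    v,u=np.nonzero(m); q=np.stack([u+r[0],v+r[1]],1).astype(np.float32); print(n,len(q),q.mean(0),cv2.minAreaRect(q), px2z(n,*q.mean(0),.066))
E
```

```text
19.5 [0.5757 0.1894 0.2346] [179.9523   0.0009 -74.8522] [-0.8818 -0.2094 -0.6573] [ 0.0553  0.0071 -0.0502] 0.0452808599115739 0.0
top 71 [306.52112 183.19719] ((306.8461608886719, 183.23077392578125), (5.491251468658447, 14.512594223022461), 78.69007110595703) [ 0.57713917 -0.1379244   0.066     ]
side 143 [296.1888  224.91608] ((296.1311340332031, 224.94259643554688), (18.309276580810547, 8.706507682800293), 39.80556869506836) [ 0.57476767 -0.13807338  0.066     ]
```

View pics/s5c.png

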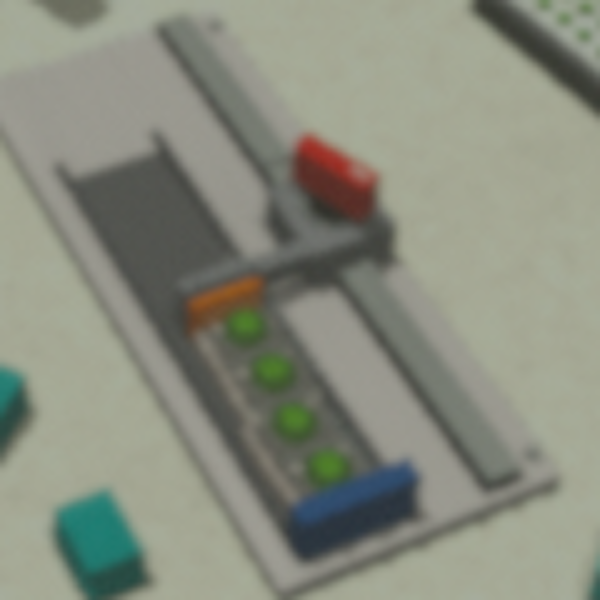

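The row is closed against the blue block, with four green stones from (245,325) to (328,467). The plate is against the fourth box, and the stop stayed put after release (knob y still -0.138). I'll hand it in.

```bash
python3 -c "
from bench import arm
print(arm.finish_job())"
```

```text
the job is handed in; nothing more can be done
None
```

I placed the green box fourth in the row, pressed the row against the end block with the stop (about 7–8 N on the plate) and clamped it, then handed the job in after about 20 s; no verdict came back, and the clamp's tightness (about 0.17 N m past the bite) is my estimate from noisy torque readings.

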